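# Dock the slide tray in the bench reader

## Robot

A 6-joint arm with a two-finger parallel gripper is mounted at the origin on the work surface. World frame = base frame: x ahead of the robot, y to its left, z up, the work surface at z = 0. Lengths are in mm, angles in rad, forces in N, time in s.
With the tool pointing down it reaches from about 275 to 750 mm from the base axis. Payload 10.2 kg.
Tool frame: the origin (TCP) lies at the very end of the fingers, on their centre line; the grasp point (between the pads) lies 19 mm behind it (ctrl.tcp_to_grasp is the distance from the TCP to the grasp point, in mm); z points along the fingers, y is the direction in which the jaws open and shut (so a half turn about z gives the same grasp; the last joint's range is limited). The gripper opens to 85 mm and grips with 20 to 120 N. Pads are 22 mm wide; open, the fingers measure 114 mm over their backs; the gripper's body (76 mm by 85 mm) begins 54 mm behind the grasp point. The pads swing forward as they close: fully open they stand 13 mm farther back than shut.
Start: joints at [1.014, 0.313, 1.498, -0, 1.331, -0.223], TCP at [172.022, 496.024, 231.294] pointing down, gripper open.
Joint ranges: [-2.94, 2.94], [-0.97, 2.17], [0.19, 2.56], [-1.23, 4.37], [0.02, 3.11], [-2.88, 2.88]. Speed limits (rad/s): [2.39, 2.39, 3.01, 3.14, 3.14, 3.14].

## Interface

Orientations are given as a unit quaternion [w, x, y, z].
In Python, from rig import ctrl, cams, job gives the robot as it stands. The module is installed in compiled form; this text tells all that it offers.
- The arm moves only by the tool drive_tool, never from a script. Its arguments are lists of equal length, an entry for each row: "gripper": the opening, from 0 (shut) to 1 (fully open); "dp": the shift along the tool's x, y, z normalised to -1 to 1, where 1 is 0.2 m, a list of three; "twist": the turn about the tool's z normalised to -1 to 1, where 1 is 90 degrees. In form: {"gripper": [gripper, ...], "dp": [[tx, ty, tz], ...], "twist": [twist, ...]}. A call has 1 to 20 rows; each row is the pose to reach, as a shift and turn from the pose commanded when the call began, along the tool's axes at that moment; what a row does not reach only later rows make up. A row lasts 1/10 s, in which the tool goes at most 50 mm and 8.59 degrees, less where a joint would pass 70% of its speed; a pose out of reach is approached as far as the arm can. A call with a number of a shift or a turn outside -1 to 1 is refused whole. A call with a gripper value outside its range is refused whole. The fingers move at their own pace and stop on an object; "newtons" is the grip in N (left out, the last holds). Time passes only in rows, so rows that repeat a pose let the fingers close. It gives the time, the measured TCP pose, the force and the opening at its end, in the units of the state.
- ctrl.sense(): the state, without advancing time (a new reading comes with each control period).
- cams.capture(name): name is "scene" or "top" or "wrist"; returns a dict with "pixels" (400x640x3 uint8, red, green, blue), "camera_matrix" (3x3 intrinsics, pixels), "xyz" and "orientation" of the camera in the world; the wrist camera has in their place "hand_eye" (4x4, takes a point from camera to tool coordinates, whose origin is the TCP and whose axes are the flange's). Camera axes: x right, y down, z forward; pixel columns grow to the right and rows downward; lengths in mm; the calibration is good to about 2 mm. A picture is of the moment at which its call begins: read the wrist's pose just before it. There is no depth.
- job.finish_job(): hands the job in, once; it reports no verdict.
The state is a dict: "time_s": time; "joints": joint angles; "dq": joint speeds; "tau": joint torques, N m; "eef_pos": TCP position; "ee_rot": TCP orientation; "force": force on the tool from outside, world axes, zero at the start; "wrist_torque": the same for the moment, N m; "grip_width": opening from 0.0 (shut) to 1.0 (fully open).
Only numpy, scipy, OpenCV 4.12 (cv2) and the standard library are available. Lean on these libraries where they do the work, as an engineer would, in place of code of your own. Each camera call takes 0.05 s, during which the arm holds its last target.

## Task

Load the microscope-slide tray into the slide reader's dock: push the tray endways until its round grey heel is seated in the metal socket, then swing it round on that heel by pushing its long side near the orange tab until the tab snaps past the yellow spring catch and stays there holding the brass plunger pressed in. Push gently and by feel, always under 15 N, keep the tray flat on the bench, and leave the other things on the bench where they are; finish with the robot clear of everything.

Things in the scene. Friction and masses are not known exactly. Their poses are not given: they have to be found in the camera images.
- tray: loose white slide tray lying flat, 0.25 to 0.5 kg, all of it 22 mm high. Origin: underside, on the axis of the round heel; +y runs from heel to tab, z up. Grey heel of radius 16 at the origin; grey neck 18 wide to y = 40; white plate 80 wide (x -40 to 40) from y = 40 to 230, glass slides on top; orange tab 24 wide from y = 230 to 258. Starts swung 19 to 27 degrees from the dock's y, towards the robot
- tray_heel (a point): centre of the tray's round heel, half-way up (11 mm above the bench); it starts 18 to 33 mm short of the socket
- tray_tab (a point): middle of the end face of the orange tab, 258 mm from the heel axis, half-way up (11 mm)
- dock: fixed slide reader with dock. Origin: on the bench, on the heel socket's axis; +y runs from socket to latch end, +x away from the robot to the low white housing (44 mm high, x = 72 to 172, y = -53 to 300). The docked tray lies along +y within about 5 degrees; it is swung towards +x until the plunger is pressed
- socket (a point): centre of the heel socket, 11 mm above the bench: a rigid aluminium half-cup of inner radius 17.5 (26 high), open towards the dock's +y, with flared lips that guide the heel in
- latch (a point): point of the dock at its x = -1.5, y = 258, 11 mm up: where the middle of the latched tab's end lies if the blue end unit (30 mm high, carries plunger and catch) is at its middle setting. That unit, and so the true place, is clamped by hand up to 18 mm to either side along the dock's x; its setting is not reported and has to be felt
- plunger (a joint): brass seat plunger on the end unit (y = 250), depth pressed along the dock's +x in m: 0 free, about 0.005 held by the latched tray, rigid stop at 0.007; spring 0.5 N at 0, 2.6 N at the stop. The catch snaps at about 0.0055, so only 1 to 2 mm lie between the snap and the rigid stop
- catch (a joint): yellow spring catch on the end unit, m pushed back along the dock's +y by the tab's end: 0 at rest, about 0.004 to 0.007 while the tab passes, 0 again once it has snapped behind the tab; spring 0.6 N to 1.3 N. Its ramp faces the side the tray comes from. Passing ramp and plunger takes about 5 to 11 N of push on the long side some 210 mm from the heel
- dishes: two stacked lidded culture dishes, 90 across, 30 high, near the socket (bystander, leave alone); origin at the centre of its underside
- slidebox: small green slide box 35 x 85 x 28 beyond the latch end (bystander); origin at the centre of its underside
- tuberack: orange rack of blue-capped tubes 90 x 120 x 89 (bystander); origin at the centre of its underside
- dishstack: stack of five dishes, 90 across, 75 high (bystander); origin at the centre of its underside
- tipbox: blue tip box with white lid 88 x 123 x 85 (bystander); origin at the centre of its underside
- reagent: amber bottle 60 across, 130 high (bystander); origin at the centre of its underside

How it is judged (in metres and radians):
On the way, in this order (a step that is already met when the one before it is completed fails the run):
1. the tray's heel is seated in the socket (horizontal distance between tray_heel and socket below 0.004 m), for 0.2 s.
2. the tray is latched: tab behind the catch, plunger held in (value of joint plunger above 0.004 m and value of joint catch below 0.0015 m and horizontal distance between tray_heel and socket below 0.004 m and angle between the y axis of tray and the y axis of dock, either way round below 0.1 rad and angle between tray's own z axis and vertical below 0.03 rad and linear speed of tray below 0.01 m/s), for 0.2 s.
At the end, for the whole second after the job is handed in: The tray lies flat and still along the dock (within 5.7 degrees), its heel within 4 mm of the socket's axis, the yellow catch back out (under 1.5 mm) behind the tab and the brass plunger held pressed by more than 4 mm (all of step 2); the robot touches nothing.
It fails at once if the robot pushes or squeezes the tray with more than 15 N (contact force between tray and the fingers above 15 N or contact force between tray and the arm above 15 N).
It fails at once if the tray is tipped or lifted off the bench (angle between tray's own z axis and vertical above 0.12 rad or height (world z) of tray above 0.012 m).
It fails at once if another thing on the bench is moved by more than 20 mm (distance of any of dishes, slidebox, tuberack, dishstack, tipbox, reagent from where it was at the start of the episode above 0.02 m).
It also fails if it takes over 69 s, if anything falls off the work surface, if the arm or the gripper's body presses on something with over 40 N, if the wrist force passes 120 N, or if a joint passes its speed limit or range.

## Working session

There is one attempt and no reset: what is moved stays moved. The work goes in short steps, Python scripts to look and compute and a tool call to move; the robot and the scene stay as the last step left them, time stands still between calls to the robot, and variables do not carry over. Pictures are saved under pics/ and viewed, and the job is handed in when it is done.

Besides the shell and the picture viewer there is one more tool, called after "Request:" as name(argument=value, ...) on one line, values as JSON. drive_tool: Moves the arm, as the interface text tells. Scaled input: -1 to 1 covers 0.2 m each way for a shift and 90 degrees each way for a turn. Its arguments: {"type":"object","properties":{"gripper":{"type":"array","items":{"type":"number"}},"dp":{"type":"array","items":{"type":"array","items":{"type":"number"}}},"twist":{"type":"array","items":{"type":"number"}},"newtons":{"type":"number"}},"required":["gripper","dp","twist"]}

```bash
mkdir -p pics
python3 - <<'E'
from rig import ctrl,cams,job
import cv2,numpy as np
print(ctrl.sense())
for n in ["scene","top"]:
    d=cams.capture(n); cv2.imwrite(f"pics/{n}0.png",d["pixels"][:,:,::-1])
    print(n,d["camera_matrix"],d["xyz"],d["orientation"])
E
```

```text
{'time_s': 0.0, 'joints': array([ 1.01362008e+00,  3.13436188e-01,  1.49844362e+00, -1.30383696e-05,
        1.33098094e+00, -2.23411958e-01]), 'dq': array([-0.00026281, -0.0008926 , -0.00098558, -0.00128295,  0.0012257 ,
        0.00017046]), 'tau': array([ 2.34282550e-05, -4.12279451e+01, -2.59739256e+01, -2.67763362e-04,
        4.22419980e-03,  1.49459896e-05]), 'eef_pos': array([171.87283649, 495.79853552, 230.73967664]), 'ee_rot': array([-2.35374542e-04,  1.66107057e-01,  9.86107521e-01, -5.88774398e-04]), 'force': array([-0.02029788,  0.15946502,  0.55177176]), 'wrist_torque': array([-0.04025672, -0.0233299 , -0.00116939]), 'grip_width': 1.0042408140259673}
scene [[410.53195897   0.         317.98255029]
 [  0.         410.53195897 201.46757424]
 [  0.           0.           1.        ]] [1658.32933742  318.94892751  876.13313236] [-0.27638996  0.55111611  0.69572601 -0.36857149]
top [[388.66216755   0.         318.76957148]
 [  0.         388.66216755 198.12402405]
 [  0.           0.           1.        ]] [2.58049959e+02 7.71985495e-01 1.23687922e+03] [ 0.07837926 -0.69606187  0.70946253 -0.0775724 ]
```

View pics/scene0.png

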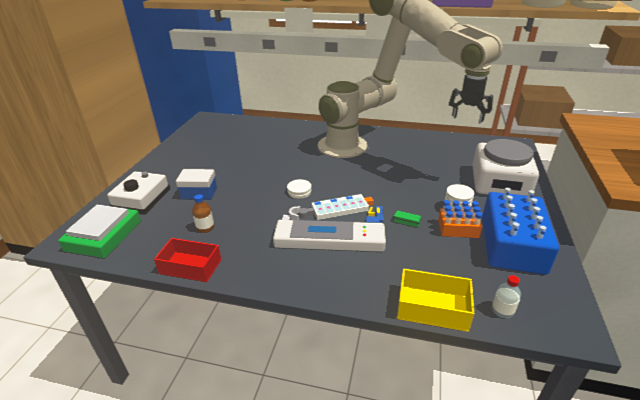

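View pics/top0.png

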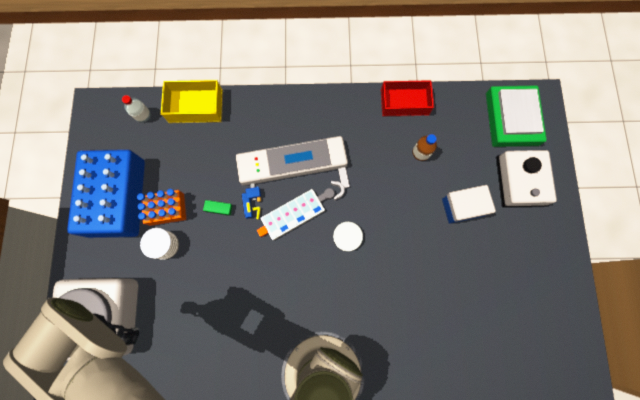

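```bash
cat > h.py <<'E'
import numpy as np,cv2
from scipy.spatial.transform import Rotation as R
def rot(q): return R.from_quat([q[1],q[2],q[3],q[0]]).as_matrix()
def ray(K,o,Rm,uv,z):
    d=Rm@np.linalg.inv(K)@np.array([uv[0],uv[1],1.]); t=(z-o[2])/d[2]; return o+t*d
def cam(d,uv,z): return ray(d["camera_matrix"],np.array(d["xyz"]),rot(d["orientation"]),uv,z)
def wristpose(d,s):
    T=np.eye(4);T[:3,:3]=rot(s["ee_rot"]);T[:3,3]=s["eef_pos"];M=T@d["hand_eye"]
    return M[:3,3],M[:3,:3]
def wcam(d,s,uv,z):
    o,Rm=wristpose(d,s); return ray(d["camera_matrix"],o,Rm,uv,z)
E
python3 - <<'E'
from rig import ctrl,cams
from h import *
d=cams.capture("top");p=d["pixels"]
c=p[130:260,195:375,::-1]; cv2.imwrite("pics/topz.png",cv2.resize(c,None,fx=4.4,fy=4.4,interpolation=cv2.INTER_CUBIC))
s=ctrl.sense();w=cams.capture("wrist");cv2.imwrite("pics/w0.png",w["pixels"][:,:,::-1]);print(w["hand_eye"],w["camera_matrix"])
d2=cams.capture("scene");c=d2["pixels"][170:260,260:430,::-1];cv2.imwrite("pics/scz.png",cv2.resize(c,None,fx=4.6,fy=4.6,interpolation=cv2.INTER_CUBIC))
for uv in [(264,231),(335,189),(348,237),(217,208)]: print(uv,cam(d,uv,22))
E
```

```text
[[ 9.57980650e-04 -9.47074350e-01 -3.21012862e-01  8.27654767e+01]
 [ 9.99999399e-01  1.07827193e-03 -1.96950412e-04  4.89217391e-01]
 [ 5.32665842e-04 -3.21012480e-01  9.47074814e-01 -1.42272582e+02]
 [ 0.00000000e+00  0.00000000e+00  0.00000000e+00  1.00000000e+00]] [[340.96922923   0.         319.17721687]
 [  0.         340.96922923 197.25136369]
 [  0.           0.           1.        ]]
(264, 231) [428.37635508 173.80601547  22.        ]
(335, 189) [560.08858953 -53.23808065  22.        ]
(348, 237) [404.42203955 -89.63188431  22.        ]
(217, 208) [505.03474798 324.59560289  22.        ]
```

View pics/topz.png

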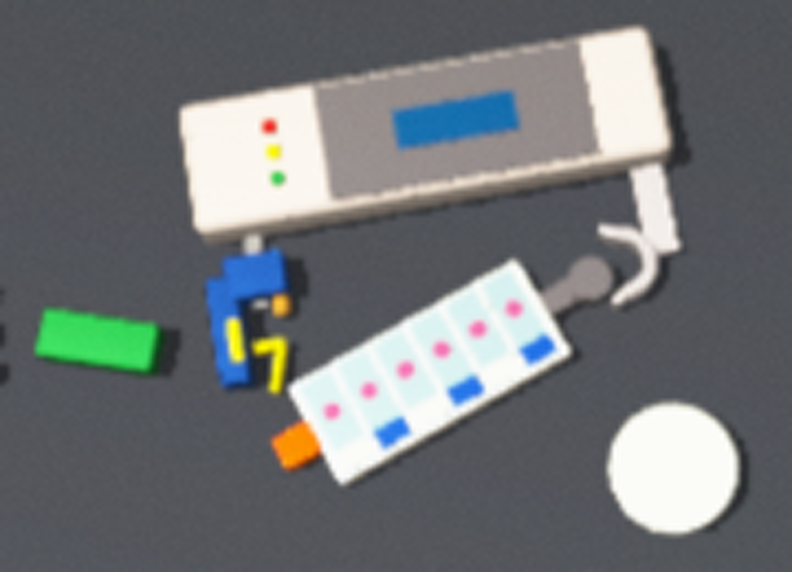

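View pics/w0.png

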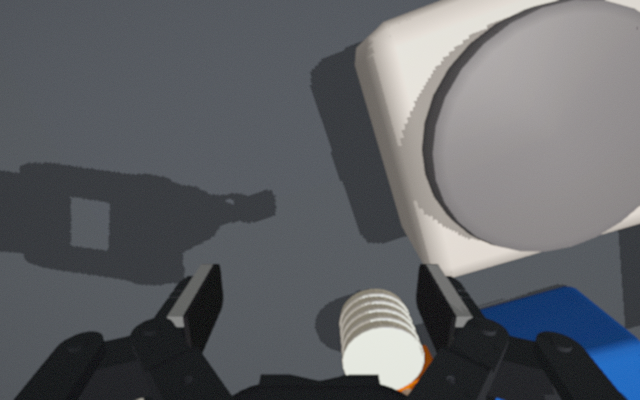

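View pics/scz.png

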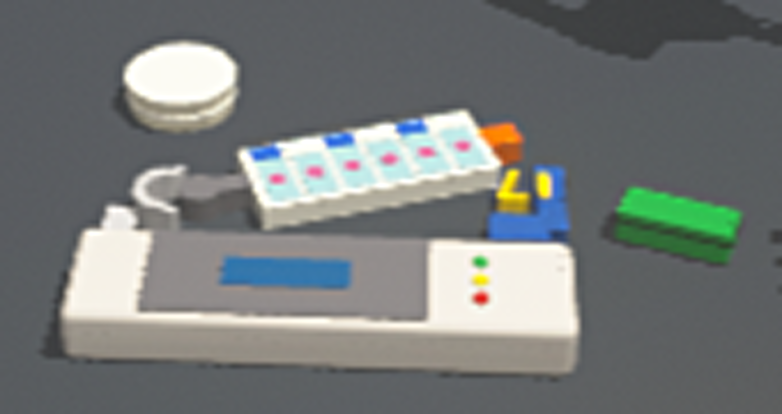

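Request:
drive_tool(gripper=[1, 1, 1, 1, 1], dp=[[-0.755, -0.51, -0.1], [-0.755, -0.51, -0.1], [-0.755, -0.51, -0.1], [-0.755, -0.51, -0.1], [-0.755, -0.51, -0.1]], twist=[0, 0, 0, 0, 0])

```text
time_s: 0.75
eef_pos: [283.3, 348.0, 251.9]
ee_rot: [0.001, 0.168, 0.986, 0.0]
force: [0.0, -0.5, 0.6]
grip_width: 1.001
```

Request:
drive_tool(gripper=[1, 1, 1, 1, 1], dp=[[-0.755, -0.51, 0], [-0.755, -0.51, 0], [-0.755, -0.51, 0], [-0.755, -0.51, 0], [-0.755, -0.51, 0]], twist=[0, 0, 0, 0, 0])

```text
time_s: 1.25
eef_pos: [392.1, 202.4, 251.0]
ee_rot: [-0.0, 0.168, 0.986, -0.0]
force: [-0.4, 0.2, 0.6]
grip_width: 1.001
```

Request:
drive_tool(gripper=[0, 0, 0, 0, 0, 0, 0], dp=[[-0.755, -0.51, 0], [-0.755, -0.51, 0], [-0.755, -0.51, 0], [-0.755, -0.51, 0], [-0.755, -0.51, 0], [-0.755, -0.51, 0], [-0.755, -0.51, 0]], twist=[0.456, 0.456, 0.456, 0.456, 0.456, 0.456, 0.456])

```text
time_s: 1.95
eef_pos: [499.4, 59.8, 251.2]
ee_rot: [-0.0, 0.499, 0.866, 0.0]
force: [-0.6, -0.1, 0.2]
grip_width: 0.002
```

Run:
```python
from rig import ctrl,cams
from h import *
s=ctrl.sense();w=cams.capture("wrist");print(s);cv2.imwrite("pics/w1.png",w["pixels"][:,:,::-1])
np.savez("w1.npz",pix=w["pixels"],K=w["camera_matrix"],he=w["hand_eye"],p=s["eef_pos"],q=s["ee_rot"])
```

```text
{'time_s': 1.95, 'joints': array([-1.14388751e-01,  2.49786805e-01,  1.52857586e+00,  2.90724674e-04,
        1.36358641e+00, -6.39727069e-01]), 'dq': array([ 0.00257753, -0.00737134,  0.00136326, -0.00162546, -0.00147921,
       -0.00247862]), 'tau': array([-6.36911541e-01, -3.79767215e+01, -2.63495708e+01, -1.38978442e-02,
       -1.06778357e-02,  1.53110451e-01]), 'eef_pos': array([499.41943166,  59.75971773, 251.19951295]), 'ee_rot': array([-2.20044208e-04,  4.99272488e-01,  8.66444996e-01,  5.97864915e-05]), 'force': array([-0.61436474, -0.05581705,  0.18739234]), 'wrist_torque': array([-0.06035303, -0.00098446, -0.01982295]), 'grip_width': 0.0015070176235041156}
```

View pics/w1.png

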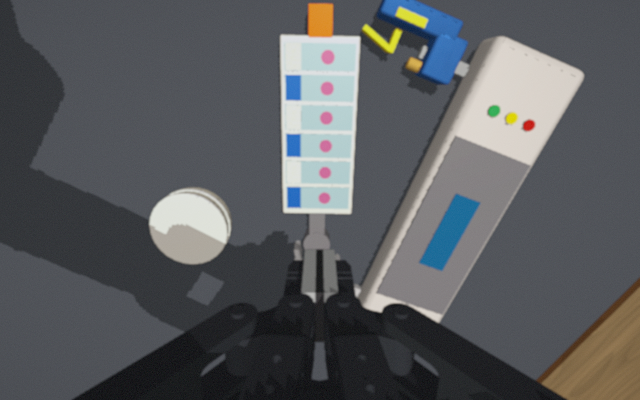

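Request:
drive_tool(gripper=[0, 0, 0], dp=[[-0.4, 0.1, -0.1], [-0.4, 0.1, -0.1], [-0.4, 0.1, -0.1]], twist=[0, 0, 0])

```text
time_s: 2.3
eef_pos: [558.7, -2.6, 271.7]
ee_rot: [0.001, 0.501, 0.865, 0.0]
force: [-0.6, 0.6, -0.3]
grip_width: 0.002
```

Run:
```python
from rig import ctrl,cams
from h import *
s=ctrl.sense();w=cams.capture("wrist");print(s["eef_pos"],s["dq"]);cv2.imwrite("pics/w2.png",w["pixels"][:,:,::-1])
np.savez("w2.npz",pix=w["pixels"],K=w["camera_matrix"],he=w["hand_eye"],p=s["eef_pos"],q=s["ee_rot"])
c=w["pixels"][90:290,220:420,::-1];cv2.imwrite("pics/w2z.png",cv2.resize(c,None,fx=3,fy=3,interpolation=cv2.INTER_CUBIC))
c=np.load("w1.npz")["pix"][0:100,260:500,::-1];cv2.imwrite("pics/w1z.png",cv2.resize(c,None,fx=3.3,fy=3.3,interpolation=cv2.INTER_CUBIC))
```

```text
[558.68390111  -2.5752865  271.71591629] [ 0.04317977 -0.04057766  0.09543356  0.0147453  -0.01217072  0.03618761]
```

View pics/w2z.png

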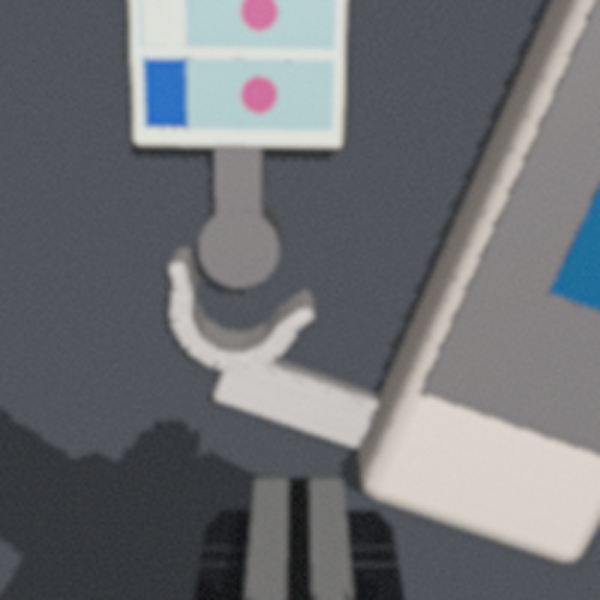

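View pics/w1z.png

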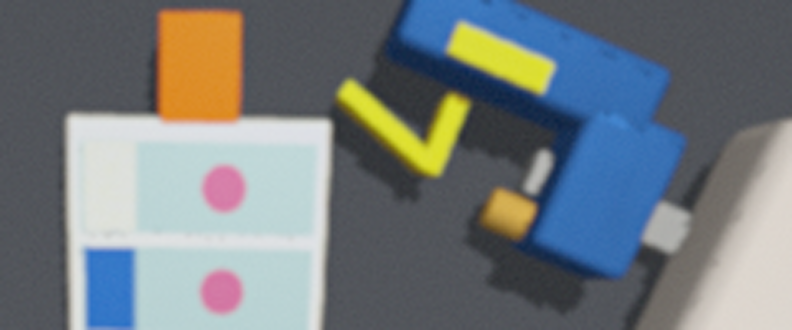

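View pics/w2.png

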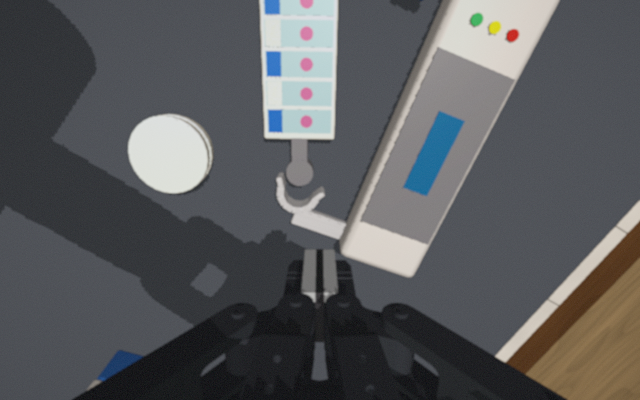

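```bash
cat >> h.py <<'E'
class V:
    def __init__(s,f):
        d=np.load(f); s.pix=d["pix"];s.K=d["K"];T=np.eye(4);T[:3,:3]=rot(d["q"]);T[:3,3]=d["p"];M=T@d["he"];s.o=M[:3,3];s.R=M[:3,:3]
    def w(s,uv,z): return ray(s.K,s.o,s.R,uv,z)[:2].round(1)
E
python3 - <<'E'
from rig import cams
from h import *
from scipy.optimize import least_squares
d=cams.capture("top")
t=lambda u,v,z:cam(d,(u/4.4+195,v/4.4+130),z)[:2].round(1)
w1=V("w1.npz");w2=V("w2.npz")
a=lambda u,v,z:w1.w((u/3.3+260,v/3.3),z)
b=lambda u,v,z:w2.w((u/3+220,v/3+90),z)
ang=lambda p,q:np.degrees(np.arctan2(*(p-q)[::-1]))
print("top: heel",t(590,277,22),"tab",t(283,457,22),"corners",t(290,387,22),t(517,260,22),t(572,353,22),t(343,485,22))
print(" housing",t(182,105,44),t(648,28,44),t(200,228,44),t(668,148,44), ang(t(182,105,44),t(648,28,44)),ang(t(200,228,44),t(668,148,44)))
print("w2 heel",b(239,248,22),"plate lo corners",b(135,147,22),b(342,148,22))
print("w1 plate hi",a(68,115,22),a(330,120,22),"lo",w1.w((283,213),22),w1.w((351,213),22),"tab end",a(158,12,22),a(242,12,22),"tab base",a(200,120,22), "heel",w1.w((316,241),22))
P=np.array([b(*q,26) for q in [(190,300),(205,330),(238,350),(275,338)]])
r=least_squares(lambda c:np.hypot(*(P-c).T)-17.5,P.mean(0)+[-10,10]);print("cup",r.x,r.fun)
P=np.array([b(*q,26) for q in [(168,290),(185,340),(210,362)]]);
print("cup outer",P)
print("housing w1 side", [w1.w(q,44) for q in [(488,47),(372,285)]])
print("catch tip",a(345,88,20),a(435,170,20),"plunger",a(505,215,15), "catchroot",a(458,100,20))
print("dishes",w2.w((170,152),30))
E
```

```text
top: heel [547.4 -33.9] tab [419.6 188.4] corners [470.2 184.1] [561.2  19.2] [491.2 -19.5] [398.8 145.4]
 housing [677.8 263. ] [731.  -80.9] [584.  247.4] [637.7 -92.5] 98.79373035416924 98.97782021346023
w2 heel [548.8 -30.8] plate lo corners [495.1 -15.8] [564.   23.4]
w1 plate hi [402.8 150.5] [471.5 188.8] lo [494.3 -15.3] [563.1  24.7] tab end [412.6 187.8] [433.9 200.2] tab base [437.7 169.2] heel [545.7 -27.2]
cup [560.4451011  -51.79195975] [ 2.12100289 -1.14930124  0.06822894  1.48187555]
cup outer [[532.4 -58.9]
 [548.1 -74.2]
 [561.4 -77.5]]
housing w1 side [array([579.8, 238.2]), array([626.7, -34.3])]
catch tip [470.8 198.7] [506.8 193.5] plunger [533.8 194.5] catchroot [501.9 213.1]
dishes [408.6 -81.1]
```

Request:
drive_tool(gripper=[0, 0, 0, 0], dp=[[0.667, -0.044, 0], [0.667, -0.044, 0], [0.667, -0.044, 0], [0.667, -0.044, 0]], twist=[0, 0, 0, 0])

```text
time_s: 2.8
eef_pos: [479.9, 114.4, 271.9]
ee_rot: [-0.0, 0.498, 0.867, 0.0]
force: [0.2, -0.6, -0.1]
grip_width: -0.0
```

Request:
drive_tool(gripper=[0, 0, 0, 0, 0, 0], dp=[[0.667, -0.044, 0.4], [0.667, -0.044, 0.9], [0.667, -0.044, 0.9], [0.667, -0.044, 0.9], [0.667, -0.044, 0.9], [0.667, -0.044, 0.9]], twist=[0.012, 0.012, 0.012, 0.012, 0.012, 0.012])

```text
time_s: 3.4
eef_pos: [405.6, 222.6, 88.7]
ee_rot: [-0.002, 0.508, 0.862, -0.002]
force: [-0.6, -1.2, 0.8]
grip_width: 0.001
```

Run:
```python
from rig import ctrl,cams
from h import *
s=ctrl.sense();w=cams.capture("wrist");print(s["eef_pos"],s["ee_rot"],s["force"]);cv2.imwrite("pics/w3.png",w["pixels"][:,:,::-1])
np.savez("w3.npz",pix=w["pixels"],K=w["camera_matrix"],he=w["hand_eye"],p=s["eef_pos"],q=s["ee_rot"])
```

```text
[405.60994994 222.56037881  88.68119975] [-0.00241296  0.50773259  0.86150829 -0.00229514] [-0.57361218 -1.20391175  0.78253103]
```

View pics/w3.png

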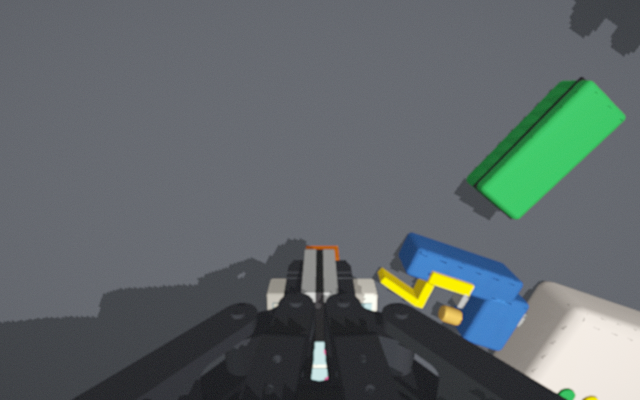

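Request:
drive_tool(gripper=[0, 0, 0, 0], dp=[[0, 0.0075, 0.2], [0, 0.0075, 0.38], [0, 0.0075, 0.41], [0, 0.0075, 0.41]], twist=[0, 0, 0, 0])

```text
time_s: 3.85
eef_pos: [411.1, 222.2, 10.3]
ee_rot: [0.0, 0.509, 0.86, 0.0]
force: [0.5, -0.2, -0.3]
grip_width: 0.001
```

Request:
drive_tool(gripper=[0, 0, 0, 0], dp=[[-0.02, 0, 0], [-0.04, 0, 0], [-0.05, 0, 0], [-0.05, 0, 0]], twist=[0, 0, 0, 0])

```text
time_s: 4.25
eef_pos: [415.6, 213.4, 10.0]
ee_rot: [0.0, 0.51, 0.86, 0.0]
force: [0.6, -0.0, 0.3]
grip_width: -0.001
```

Request:
drive_tool(gripper=[0, 0, 0, 0, 0], dp=[[-0.01, -0.005, 0], [-0.02, -0.008, 0.01], [-0.03, -0.008, 0.01], [-0.035, -0.008, 0.01], [-0.04, -0.008, 0.01]], twist=[0, 0, 0, 0, 0])

```text
time_s: 4.75
eef_pos: [417.5, 205.8, 7.3]
ee_rot: [-0.0, 0.509, 0.861, -0.0]
force: [0.1, -0.3, 0.4]
grip_width: -0.002
```

Request:
drive_tool(gripper=[0, 0, 0], dp=[[-0.005, 0, 0], [-0.01, 0, 0], [-0.015, 0, 0]], twist=[0, 0, 0])

```text
time_s: 5.05
eef_pos: [418.8, 203.5, 7.3]
ee_rot: [-0.0, 0.509, 0.861, 0.0]
force: [-1.7, 3.0, 1.2]
grip_width: 0.001
```

Request:
drive_tool(gripper=[0, 0, 0, 0, 0, 0], dp=[[-0.005, 0, 0], [-0.01, 0, 0], [-0.015, 0, 0], [-0.02, 0, 0], [-0.025, 0, 0], [-0.03, 0, 0]], twist=[0, 0, 0, 0, 0, 0])

```text
time_s: 5.65
eef_pos: [421.8, 198.0, 7.3]
ee_rot: [-0.0, 0.509, 0.861, 0.0]
force: [-1.7, 2.6, 1.8]
grip_width: 0.0
```

Request:
drive_tool(gripper=[0, 0, 0, 0, 0, 0], dp=[[-0.005, 0, 0], [-0.01, 0, 0], [-0.015, 0, 0], [-0.02, 0, 0], [-0.025, 0, 0], [-0.03, 0, 0]], twist=[0, 0, 0, 0, 0, 0])

```text
time_s: 6.25
eef_pos: [424.7, 192.7, 7.3]
ee_rot: [-0.0, 0.509, 0.861, -0.0]
force: [-0.8, 2.7, 1.2]
grip_width: 0.003
```

Request:
drive_tool(gripper=[0, 0, 0, 0, 0, 0], dp=[[-0.005, 0, 0], [-0.01, 0, 0], [-0.015, 0, 0], [-0.02, 0, 0], [-0.025, 0, 0], [-0.03, 0, 0]], twist=[0, 0, 0, 0, 0, 0])

```text
time_s: 6.85
eef_pos: [427.6, 187.4, 7.3]
ee_rot: [-0.0, 0.509, 0.861, -0.0]
force: [-1.5, 3.0, 1.2]
grip_width: 0.004
```

Run:
```python
from rig import ctrl,cams
from h import *
d=cams.capture("top");p=d["pixels"]
c=p[130:260,195:375,::-1]; cv2.imwrite("pics/topz2.png",cv2.resize(c,None,fx=4.4,fy=4.4,interpolation=cv2.INTER_CUBIC))
```

```text
(no output)
```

View pics/topz2.png

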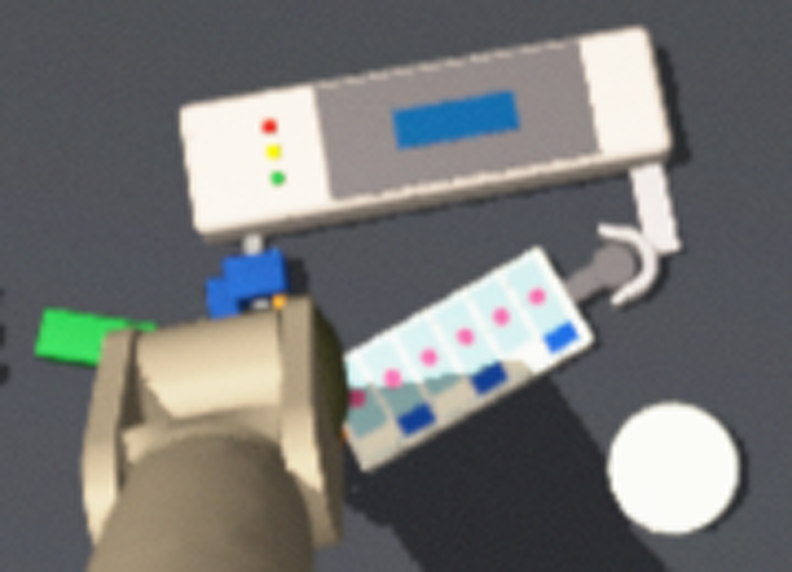

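Request:
drive_tool(gripper=[0, 0, 0, 0, 0, 0], dp=[[-0.003, 0, 0], [-0.006, 0, 0], [-0.009, 0, 0], [-0.012, 0, 0], [-0.015, 0, 0], [-0.018, 0, 0]], twist=[0, 0, 0, 0, 0, 0])

```text
time_s: 7.5
eef_pos: [429.4, 184.3, 7.3]
ee_rot: [-0.0, 0.509, 0.861, -0.0]
force: [-0.9, 3.3, 0.6]
grip_width: -0.001
```

Request:
drive_tool(gripper=[0, 0, 0], dp=[[-0.003, 0, 0], [-0.006, 0, 0], [-0.008, 0, 0]], twist=[0, 0, 0])

```text
time_s: 7.8
eef_pos: [430.1, 182.9, 7.3]
ee_rot: [-0.0, 0.509, 0.861, -0.0]
force: [-2.0, 3.0, 1.6]
grip_width: -0.002
```

Travelled 23.5 mm; now small steps.

Request:
drive_tool(gripper=[0, 0], dp=[[-0.002, 0, 0], [-0.004, 0, 0]], twist=[0, 0])

```text
time_s: 8.0
eef_pos: [430.5, 182.2, 7.3]
ee_rot: [-0.0, 0.509, 0.861, -0.0]
force: [-1.1, 2.8, 0.5]
grip_width: -0.002
```

Request:
drive_tool(gripper=[0, 0], dp=[[-0.002, 0, 0], [-0.004, 0, 0]], twist=[0, 0])

```text
time_s: 8.2
eef_pos: [430.9, 181.5, 7.3]
ee_rot: [0.0, 0.509, 0.861, 0.0]
force: [-1.6, 3.0, 1.5]
grip_width: 0.001
```

Request:
drive_tool(gripper=[0, 0], dp=[[-0.002, 0, 0], [-0.004, 0, 0]], twist=[0, 0])

```text
time_s: 8.4
eef_pos: [431.0, 181.3, 7.3]
ee_rot: [-0.0, 0.51, 0.86, 0.0]
force: [-3.4, 8.3, 2.8]
grip_width: 0.001
```

Request:
drive_tool(gripper=[0, 0, 0, 0, 0, 0], dp=[[0.01, 0, 0], [0.06, 0, 0], [0.06, 0, -0.2], [0.06, 0, -0.4], [0.06, 0, -0.6], [0.06, 0, -0.6]], twist=[0, 0, 0, 0, 0, 0])

```text
time_s: 9.0
eef_pos: [427.6, 192.1, 131.8]
ee_rot: [0.004, 0.509, 0.861, 0.003]
force: [-1.0, 0.7, -0.5]
grip_width: -0.002
```

Request:
drive_tool(gripper=[0, 0, 0, 0, 0, 0, 0, 0, 0, 0, 0, 0], dp=[[-0.15, -0.2, -0.3], [-0.35, -0.376, -0.5], [-0.35, -0.376, -0.5], [-0.35, -0.376, -0.5], [-0.35, -0.376, -0.5], [-0.35, -0.376, -0.5], [-0.35, -0.376, -0.5], [-0.35, -0.376, -0.5], [-0.35, -0.376, -0.5], [-0.35, -0.376, -0.5], [-0.35, -0.376, -0.5], [-0.35, -0.376, -0.5]], twist=[-0.1, -0.2, -0.3, -0.4, -0.5, -0.6, -0.7, -0.8, -0.9, -1, -1, -1])

```text
time_s: 10.2
eef_pos: [393.0, 94.0, 226.6]
ee_rot: [-0.0, -0.249, 0.969, -0.0]
force: [-0.1, 0.2, -1.0]
grip_width: 0.001
```

Run:
```python
from rig import ctrl,cams
from h import *
s=ctrl.sense();w=cams.capture("wrist");print(s["eef_pos"],s["ee_rot"],s["force"],s["joints"]);cv2.imwrite("pics/w4.png",w["pixels"][:,:,::-1])
np.savez("w4.npz",pix=w["pixels"],K=w["camera_matrix"],he=w["hand_eye"],p=s["eef_pos"],q=s["ee_rot"])
d=cams.capture("top");p=d["pixels"]
c=p[130:260,195:375,::-1]; cv2.imwrite("pics/topz3.png",cv2.resize(c,None,fx=4.4,fy=4.4,interpolation=cv2.INTER_CUBIC))
```

```text
[392.99137909  93.97364251 226.63511671] [-4.69101959e-04 -2.48685608e-01  9.68584146e-01 -2.33759985e-05] [-0.10724715  0.22387725 -1.02822885] [-5.70168808e-02  4.62806625e-02  1.83286136e+00 -3.45472037e-04
  1.26333042e+00 -2.13035455e+00]
```

View pics/w4.png

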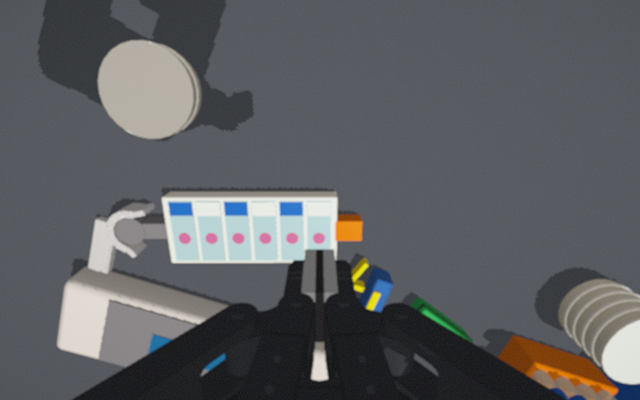

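View pics/topz3.png

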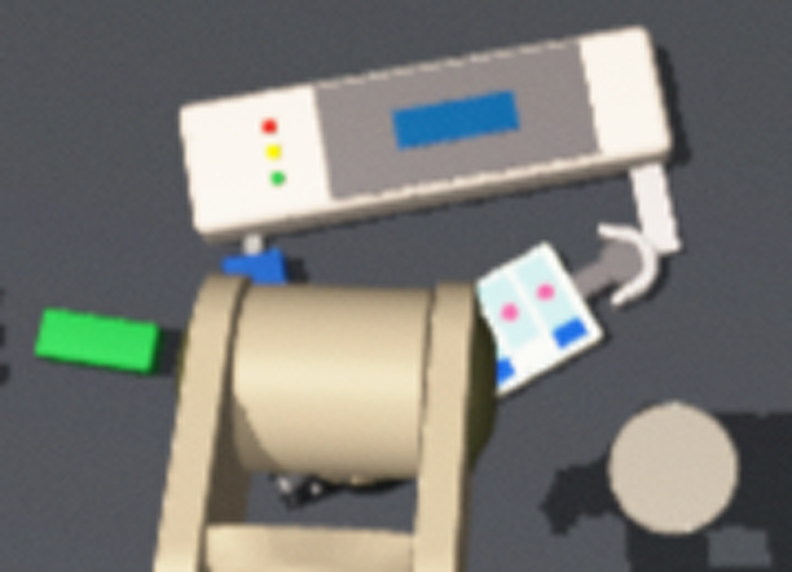

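Run:
```python
from h import *
w=V("w4.npz");c=w.pix[170:290,70:230,::-1];cv2.imwrite("pics/w4z.png",cv2.resize(c,None,fx=5,fy=5,interpolation=cv2.INTER_CUBIC))
hi=(w.w((337,199),22)+w.w((338,262),22))/2;lo=(w.w((165,199),22)+w.w((174,262),22))/2
print(hi,lo,np.degrees(np.arctan2(*(hi-lo)[::-1])),np.hypot(*(hi-lo)))
print("heel",w.w((130,232),22))
```

```text
[448.7 148.4] [538.75 -15.05] 118.85181969586692 186.6143215297261
heel [560.6 -53.5]
```

View pics/w4z.png

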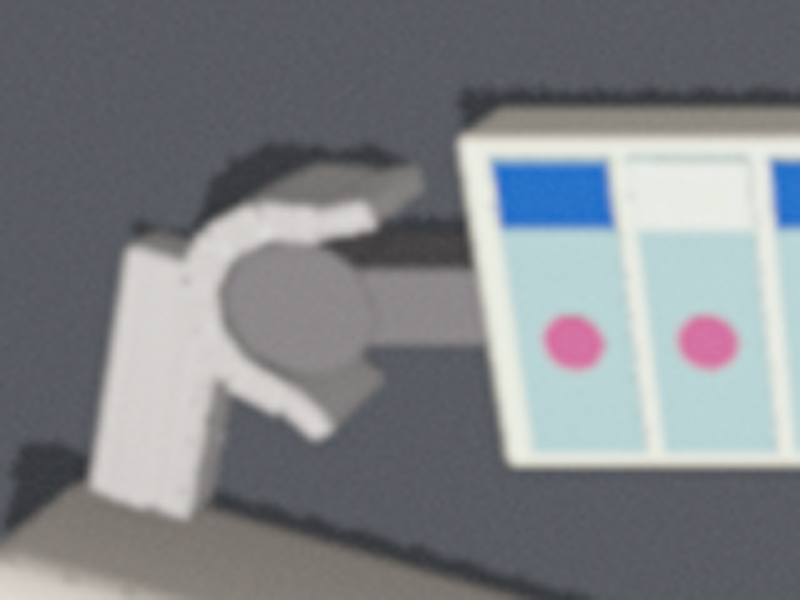

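Request:
drive_tool(gripper=[0, 0, 0, 0, 0], dp=[[0, 0, 0.25], [0, 0, 0.5], [0, 0, 0.7], [0, 0, 0.7], [0, 0, 0.7]], twist=[0, 0, 0, 0, 0])

```text
time_s: 10.8
eef_pos: [393.7, 93.8, 88.2]
ee_rot: [0.0, -0.248, 0.969, -0.0]
force: [-0.3, 0.4, -0.1]
grip_width: -0.001
```

Request:
drive_tool(gripper=[0, 0, 0, 0], dp=[[0, 0, 0.2], [0, 0, 0.39], [0, 0, 0.39], [0, 0, 0.39]], twist=[0, 0, 0, 0])

```text
time_s: 11.2
eef_pos: [394.6, 93.8, 11.3]
ee_rot: [0.001, -0.248, 0.969, -0.0]
force: [-0.1, -0.5, 0.1]
grip_width: -0.001
```

Request:
drive_tool(gripper=[0, 0, 0, 0, 0, 0], dp=[[-0.04, 0, 0], [-0.07, 0, 0], [-0.08, 0, 0], [-0.09, 0, 0], [-0.095, 0, 0], [-0.1, 0, 0]], twist=[0, 0, 0, 0, 0, 0])

```text
time_s: 11.8
eef_pos: [410.7, 103.5, 9.3]
ee_rot: [-0.0, -0.248, 0.969, 0.0]
force: [-0.6, 0.2, 0.8]
grip_width: 0.002
```

Request:
drive_tool(gripper=[0, 0, 0], dp=[[-0.005, 0, 0], [-0.01, 0, 0], [-0.015, 0, 0]], twist=[0, 0, 0])

```text
time_s: 12.1
eef_pos: [413.4, 104.9, 9.3]
ee_rot: [-0.0, -0.248, 0.969, 0.0]
force: [0.5, -1.7, -0.5]
grip_width: -0.004
```

Request:
drive_tool(gripper=[0, 0, 0, 0, 0, 0, 0, 0], dp=[[-0.0092, 0.0022, 0], [-0.0183, 0.0043, 0], [-0.0276, 0.0063, 0], [-0.0368, 0.0083, 0], [-0.046, 0.0101, 0], [-0.0553, 0.0119, 0], [-0.0647, 0.0136, 0], [-0.074, 0.0152, 0]], twist=[0.0056, 0.0111, 0.0167, 0.0222, 0.0278, 0.0333, 0.0389, 0.0444])

```text
time_s: 12.9
eef_pos: [425.0, 114.8, 9.2]
ee_rot: [-0.0, -0.214, 0.977, 0.0]
force: [-2.2, 0.1, 1.4]
grip_width: 0.0
```

Request:
drive_tool(gripper=[0, 0, 0, 0, 0, 0, 0, 0], dp=[[-0.0092, 0.0022, 0], [-0.0183, 0.0043, 0], [-0.0276, 0.0063, 0], [-0.0368, 0.0083, 0], [-0.046, 0.0101, 0], [-0.0553, 0.0119, 0], [-0.0647, 0.0136, 0], [-0.074, 0.0152, 0]], twist=[0.0056, 0.0111, 0.0167, 0.0222, 0.0278, 0.0333, 0.0389, 0.0444])

```text
time_s: 13.7
eef_pos: [437.2, 123.7, 9.3]
ee_rot: [0.0, -0.18, 0.984, -0.0]
force: [-2.0, 1.3, -0.8]
grip_width: 0.001
```

```bash
cat > look.py <<'E'
import sys
from rig import ctrl,cams
from h import *
n=sys.argv[1]
s=ctrl.sense();w=cams.capture("wrist");cv2.imwrite(f"pics/{n}.png",w["pixels"][:,:,::-1])
np.savez(f"{n}.npz",pix=w["pixels"],K=w["camera_matrix"],he=w["hand_eye"],p=s["eef_pos"],q=s["ee_rot"])
th=2*np.degrees(np.arctan2(s["ee_rot"][2],s["ee_rot"][1]))-90
r=np.array(s["eef_pos"])[:2]-[560.6,-53.3];t=np.radians(th)
print(s["time_s"],"theta",th,"trayx",r@[np.sin(t),-np.cos(t)],"trayy",r@[np.cos(t),np.sin(t)],s["force"],s["eef_pos"])
E
python3 look.py w5
```

```text
13.7 theta 110.72577296987023 trayx -52.75026968277755 trayy 209.24515102470576 [-1.96082923  1.26224565 -0.78141592] [437.21253077 123.73574954   9.2972727 ]
```

View pics/w5.png

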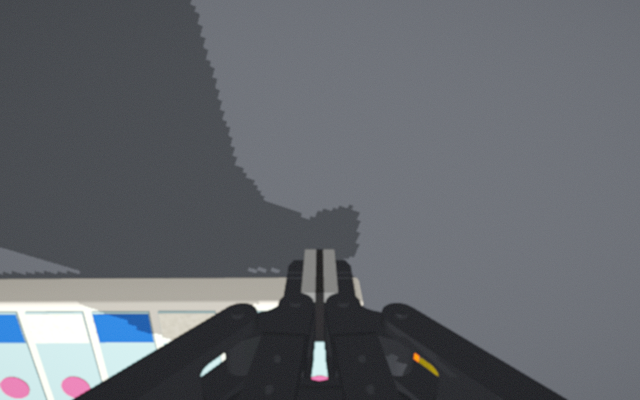

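Request:
drive_tool(gripper=[0, 0, 0, 0], dp=[[-0.0092, 0.0022, 0], [-0.0183, 0.0043, 0], [-0.0276, 0.0063, 0], [-0.0368, 0.0083, 0]], twist=[0.0056, 0.0111, 0.0167, 0.0222])

```text
time_s: 14.15
eef_pos: [443.4, 127.8, 9.3]
ee_rot: [-0.0, -0.163, 0.987, -0.0]
force: [-2.4, -0.7, 1.5]
grip_width: -0.003
```

Request:
drive_tool(gripper=[0, 0, 0, 0], dp=[[-0.0046, 0.0011, 0], [-0.0092, 0.0022, 0], [-0.0138, 0.0033, 0], [-0.0183, 0.0043, 0]], twist=[0.0028, 0.0056, 0.0083, 0.0111])

```text
time_s: 14.55
eef_pos: [446.1, 129.7, 9.3]
ee_rot: [-0.001, -0.154, 0.988, -0.0]
force: [-6.2, -2.7, 4.7]
grip_width: 0.0
```

Request:
drive_tool(gripper=[0, 0, 0, 0], dp=[[-0.0046, 0.0011, 0], [-0.0092, 0.0022, 0], [-0.0138, 0.0033, 0], [-0.0183, 0.0043, 0]], twist=[0.0028, 0.0056, 0.0083, 0.0111])

```text
time_s: 14.95
eef_pos: [449.2, 131.6, 9.3]
ee_rot: [-0.001, -0.146, 0.989, -0.0]
force: [-6.5, -2.6, 5.0]
grip_width: -0.001
```

Request:
drive_tool(gripper=[0, 0, 0], dp=[[-0.0046, 0.0011, 0], [-0.0092, 0.0022, 0], [-0.0138, 0.0033, 0]], twist=[0.0028, 0.0056, 0.0083])

```text
time_s: 15.25
eef_pos: [451.6, 133.0, 9.3]
ee_rot: [-0.001, -0.139, 0.99, -0.0]
force: [-6.9, -2.8, 5.8]
grip_width: -0.001
```

Request:
drive_tool(gripper=[0, 0, 0], dp=[[-0.0046, 0.0011, 0], [-0.0092, 0.0022, 0], [-0.0138, 0.0033, 0]], twist=[0.0028, 0.0056, 0.0083])

```text
time_s: 15.55
eef_pos: [453.7, 134.3, 9.3]
ee_rot: [-0.001, -0.133, 0.991, -0.0]
force: [-9.4, -5.0, 8.8]
grip_width: -0.003
```

```bash
cat > look2.py <<'E'
import sys
from rig import ctrl,cams
from h import *
n=sys.argv[1]
s=ctrl.sense()
th=2*np.degrees(np.arctan2(s["ee_rot"][2],s["ee_rot"][1]))-90
r=np.array(s["eef_pos"])[:2]-[560.6,-53.3];t=np.radians(th)
print(s["time_s"],"theta",th,"trayx",r@[np.sin(t),-np.cos(t)],"trayy",r@[np.cos(t),np.sin(t)],s["force"],s["eef_pos"])
d2=cams.capture("scene");c=d2["pixels"][170:260,260:430,::-1];cv2.imwrite(f"pics/{n}.png",cv2.resize(c,None,fx=4.6,fy=4.6,interpolation=cv2.INTER_CUBIC))
E
python3 look2.py sc2
```

```text
15.55 theta 105.2730241808207 trayx -53.66991461398738 trayy 209.11887475536687 [-9.35169121 -5.03556988  8.82177522] [453.73976168 134.29545032   9.28666688]
```

View pics/sc2.png

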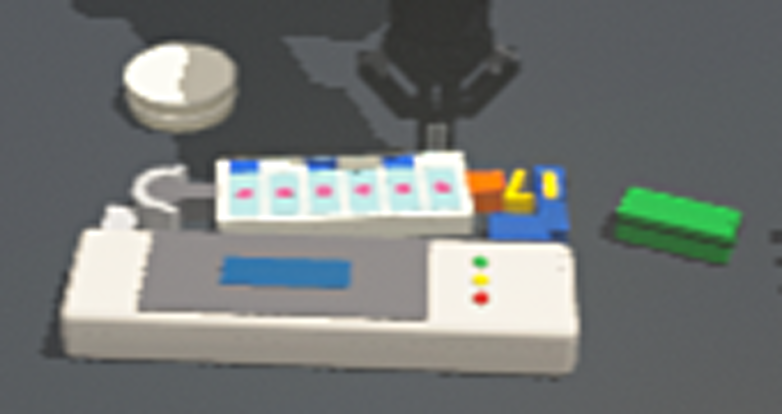

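Request:
drive_tool(gripper=[0], dp=[[0, 0, -0.002]], twist=[0])

```text
time_s: 15.7
eef_pos: [454.4, 134.5, 9.6]
ee_rot: [-0.0, -0.133, 0.991, -0.0]
force: [-2.1, 0.5, -1.5]
grip_width: -0.001
```

```bash
python3 look2.py sc3
```

```text
15.7 theta 105.26223514946298 trayx -53.036324583137 trayy 209.115612892559 [-2.08993549  0.53312919 -1.53419434] [454.38719124 134.47920688   9.56607538]
```

View pics/sc3.png

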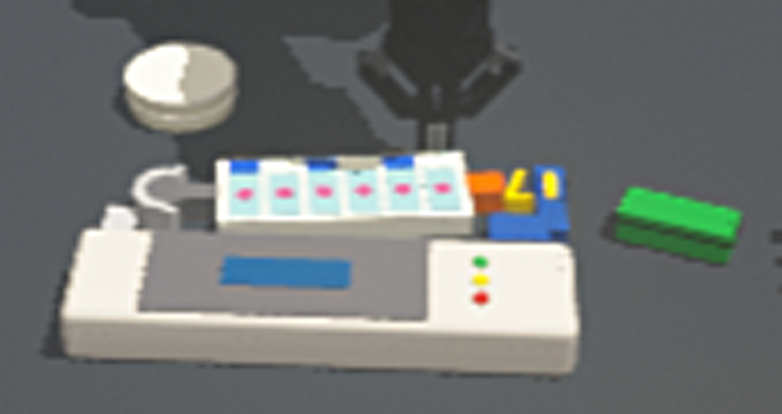

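Request:
drive_tool(gripper=[0, 0], dp=[[-0.0046, 0.0011, -0.0005], [-0.0092, 0.0022, -0.001]], twist=[0.0028, 0.0056])

```text
time_s: 15.95
eef_pos: [456.5, 135.5, 9.8]
ee_rot: [0.0, -0.128, 0.992, 0.0]
force: [-1.7, -0.5, -1.4]
grip_width: -0.003
```

Request:
drive_tool(gripper=[0], dp=[[-0.0046, 0.0011, -0.0005]], twist=[0.0028])

```text
time_s: 16.05
eef_pos: [457.4, 136.0, 9.9]
ee_rot: [0.0, -0.126, 0.992, 0.0]
force: [-1.6, -0.3, -1.5]
grip_width: -0.004
```

Request:
drive_tool(gripper=[0], dp=[[-0.0046, 0.0011, -0.0005]], twist=[0.0028])

```text
time_s: 16.15
eef_pos: [458.2, 136.4, 10.1]
ee_rot: [0.0, -0.124, 0.992, -0.0]
force: [-2.3, -0.3, -1.4]
grip_width: -0.003
```

Request:
drive_tool(gripper=[0, 0], dp=[[-0.0046, 0.0011, 0], [-0.0092, 0.0022, 0]], twist=[0.0028, 0.0056])

```text
time_s: 16.35
eef_pos: [459.8, 137.2, 10.1]
ee_rot: [0.0, -0.12, 0.993, -0.0]
force: [-2.0, 0.1, -1.2]
grip_width: 0.001
```

Request:
drive_tool(gripper=[0, 0], dp=[[-0.0046, 0.0011, 0], [-0.0092, 0.0022, 0]], twist=[0.0028, 0.0056])

```text
time_s: 16.55
eef_pos: [461.5, 138.1, 10.1]
ee_rot: [0.0, -0.115, 0.993, -0.0]
force: [-1.5, -0.7, -0.8]
grip_width: 0.002
```

```bash
python3 look2.py sc4
```

```text
16.55 theta 103.23605209086136 trayx -52.667448772034525 trayy 208.99194663898913 [-1.49612515 -0.71053029 -0.80995088] [461.48014821 138.0811613   10.12412402]
```

View pics/sc4.png

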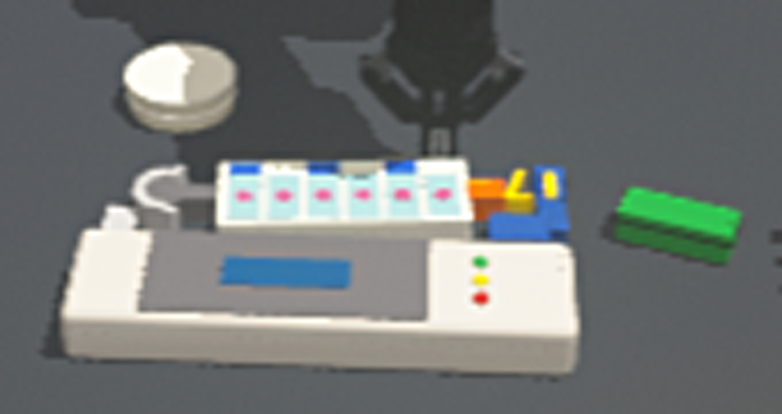

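Request:
drive_tool(gripper=[0, 0], dp=[[-0.0046, 0.0011, 0], [-0.0092, 0.0022, 0]], twist=[0.0028, 0.0056])

```text
time_s: 16.8
eef_pos: [463.0, 138.9, 10.1]
ee_rot: [-0.0, -0.111, 0.994, -0.0]
force: [-2.6, -1.2, 0.6]
grip_width: 0.002
```

Request:
drive_tool(gripper=[0, 0], dp=[[-0.0046, 0.0011, 0], [-0.0092, 0.0022, 0]], twist=[0.0028, 0.0056])

```text
time_s: 17.0
eef_pos: [464.7, 139.8, 10.1]
ee_rot: [-0.0, -0.106, 0.994, -0.0]
force: [-3.6, -1.0, 0.2]
grip_width: -0.002
```

Request:
drive_tool(gripper=[0], dp=[[-0.0046, 0.0011, 0]], twist=[0.0028])

```text
time_s: 17.1
eef_pos: [465.6, 140.2, 10.1]
ee_rot: [-0.0, -0.104, 0.995, -0.0]
force: [-3.6, -1.5, 1.2]
grip_width: -0.001
```

Request:
drive_tool(gripper=[0], dp=[[-0.0046, 0.0011, 0]], twist=[0.0028])

```text
time_s: 17.2
eef_pos: [466.4, 140.6, 10.1]
ee_rot: [-0.0, -0.102, 0.995, -0.0]
force: [-4.1, -1.5, 2.0]
grip_width: 0.0
```

Request:
drive_tool(gripper=[0], dp=[[-0.0046, 0.0011, -0.001]], twist=[0.0028])

```text
time_s: 17.3
eef_pos: [467.5, 141.1, 10.3]
ee_rot: [0.0, -0.1, 0.995, 0.0]
force: [-1.1, -0.1, -0.9]
grip_width: -0.004
```

Request:
drive_tool(gripper=[0], dp=[[-0.0046, 0.0011, -0.0005]], twist=[0.0028])

```text
time_s: 17.4
eef_pos: [468.4, 141.5, 10.3]
ee_rot: [0.0, -0.098, 0.995, 0.0]
force: [-2.0, -0.5, -1.1]
grip_width: -0.001
```

Request:
drive_tool(gripper=[0], dp=[[-0.0046, 0.0011, -0.0005]], twist=[0.0028])

```text
time_s: 17.5
eef_pos: [469.2, 141.9, 10.5]
ee_rot: [0.0, -0.096, 0.995, 0.0]
force: [-1.9, -0.6, -0.2]
grip_width: -0.0
```

```bash
python3 look2.py sc5
```

```text
17.5 theta 100.96685645577298 trayx -52.61786350161015 trayy 208.98088080422306 [-1.88934521 -0.64328378 -0.21975278] [469.18631734 141.85426392  10.45677704]
```

View pics/sc5.png

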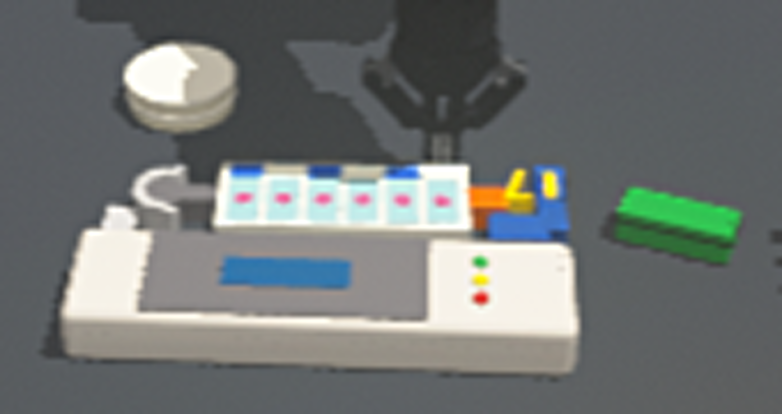

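Request:
drive_tool(gripper=[0], dp=[[-0.0046, 0.0011, 0]], twist=[0.0028])

```text
time_s: 17.65
eef_pos: [469.8, 142.2, 10.5]
ee_rot: [-0.0, -0.094, 0.996, -0.0]
force: [-1.9, -0.4, 0.4]
grip_width: 0.0
```

Request:
drive_tool(gripper=[0], dp=[[-0.0046, 0.0011, -0.0005]], twist=[0.0028])

```text
time_s: 17.75
eef_pos: [470.9, 142.6, 10.6]
ee_rot: [0.0, -0.091, 0.996, -0.0]
force: [-2.1, -0.8, -1.5]
grip_width: 0.001
```

Request:
drive_tool(gripper=[0], dp=[[-0.0046, 0.0011, 0]], twist=[0.0028])

```text
time_s: 17.85
eef_pos: [471.8, 143.0, 10.6]
ee_rot: [0.0, -0.089, 0.996, -0.0]
force: [-1.7, -0.6, -1.7]
grip_width: 0.0
```

Request:
drive_tool(gripper=[0], dp=[[-0.0046, 0.0011, -0.0005]], twist=[0.0028])

```text
time_s: 17.95
eef_pos: [472.5, 143.3, 10.7]
ee_rot: [-0.0, -0.087, 0.996, -0.0]
force: [-2.3, -1.2, -2.1]
grip_width: -0.001
```

Request:
drive_tool(gripper=[0], dp=[[-0.0046, 0.0011, 0]], twist=[0.0028])

```text
time_s: 18.05
eef_pos: [473.2, 143.7, 10.6]
ee_rot: [-0.0, -0.085, 0.996, -0.0]
force: [-2.6, -2.2, 0.4]
grip_width: -0.003
```

Request:
drive_tool(gripper=[0], dp=[[-0.0046, 0.0011, 0]], twist=[0.0028])

```text
time_s: 18.15
eef_pos: [473.9, 144.0, 10.6]
ee_rot: [-0.001, -0.082, 0.997, -0.0]
force: [-4.2, -1.1, -0.2]
grip_width: 0.003
```

Request:
drive_tool(gripper=[0], dp=[[-0.0046, 0.0011, 0]], twist=[0.0028])

```text
time_s: 18.25
eef_pos: [474.7, 144.5, 10.6]
ee_rot: [-0.001, -0.08, 0.997, 0.0]
force: [-4.4, -0.8, 1.0]
grip_width: -0.001
```

```bash
python3 look2.py sc6
```

```text
18.25 theta 99.20705865238875 trayx -53.12972458185298 trayy 208.95021561531706 [-4.3727433  -0.84288434  1.04177515] [474.72214977 144.45731359  10.6119456 ]
```

View pics/sc6.png

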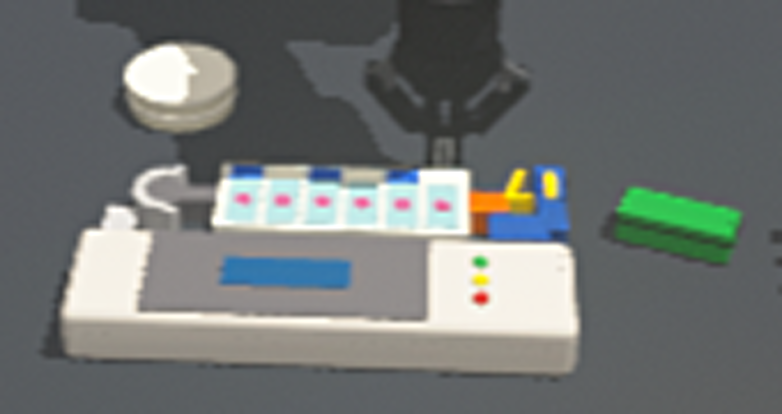

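Request:
drive_tool(gripper=[0], dp=[[-0.003, 0.0007, -0.0005]], twist=[0.0018])

```text
time_s: 18.4
eef_pos: [475.4, 144.7, 10.7]
ee_rot: [-0.0, -0.079, 0.997, 0.0]
force: [-4.0, -0.8, -2.5]
grip_width: -0.0
```

Request:
drive_tool(gripper=[0], dp=[[-0.003, 0.0007, 0]], twist=[0.0018])

```text
time_s: 18.5
eef_pos: [476.0, 144.9, 10.7]
ee_rot: [-0.0, -0.078, 0.997, 0.0]
force: [-3.6, 0.2, -1.9]
grip_width: 0.001
```

Request:
drive_tool(gripper=[0], dp=[[-0.003, 0.0007, -0.0005]], twist=[0.0018])

```text
time_s: 18.6
eef_pos: [476.7, 145.2, 10.8]
ee_rot: [-0.0, -0.076, 0.997, 0.0]
force: [-5.1, -0.5, -0.8]
grip_width: -0.002
```

Request:
drive_tool(gripper=[0], dp=[[-0.003, 0.0007, 0]], twist=[0.0018])

```text
time_s: 18.7
eef_pos: [477.2, 145.4, 10.8]
ee_rot: [-0.0, -0.075, 0.997, 0.0]
force: [-3.8, 1.6, -1.6]
grip_width: 0.001
```

Request:
drive_tool(gripper=[0], dp=[[-0.0025, 0.0006, 0]], twist=[0.0015])

```text
time_s: 18.8
eef_pos: [477.7, 145.6, 10.8]
ee_rot: [-0.0, -0.073, 0.997, 0.0]
force: [-4.7, 0.0, -1.7]
grip_width: 0.002
```

Request:
drive_tool(gripper=[0], dp=[[-0.0025, 0.0006, 0]], twist=[0.0015])

```text
time_s: 18.9
eef_pos: [478.1, 145.8, 10.8]
ee_rot: [-0.0, -0.072, 0.997, 0.0]
force: [-5.8, -1.0, -1.1]
grip_width: -0.003
```

Request:
drive_tool(gripper=[0], dp=[[-0.0025, 0.0006, 0]], twist=[0.0015])

```text
time_s: 19.0
eef_pos: [478.2, 145.8, 10.7]
ee_rot: [-0.001, -0.071, 0.997, -0.0]
force: [-7.8, -3.0, -0.4]
grip_width: 0.0
```

```bash
python3 look2.py sc7
```

```text
19.0 theta 98.17055028010992 trayx -53.2856210116278 trayy 208.82745267642403 [-7.76438797 -2.96530934 -0.39652503] [478.17666527 145.83476916  10.66831347]
```

View pics/sc7.png

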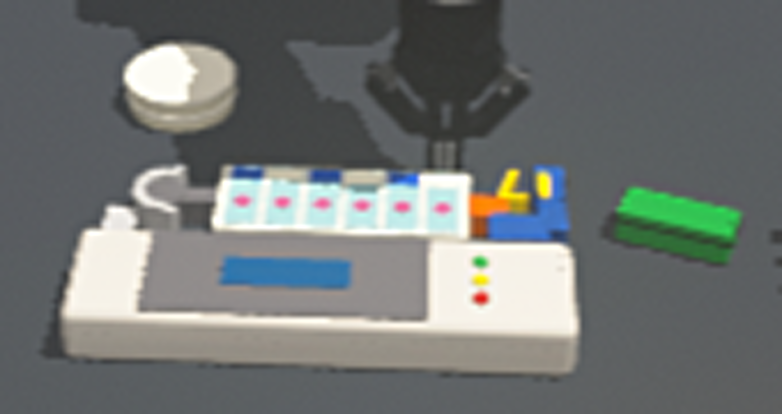

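Request:
drive_tool(gripper=[0, 0, 0, 0], dp=[[0.004, 0, 0], [0.01, 0, 0], [0.03, 0, 0], [0.06, 0, 0]], twist=[0, 0, 0, 0])

```text
time_s: 19.45
eef_pos: [467.7, 144.2, 11.4]
ee_rot: [0.001, -0.071, 0.997, 0.0]
force: [-0.0, 0.4, -0.3]
grip_width: 0.001
```

Request:
drive_tool(gripper=[0, 0, 0, 0, 0, 0], dp=[[0.1, 0, 0], [0.2, 0, 0], [0.2, 0, -0.25], [0.2, 0, -0.5], [0.2, 0, -0.7], [0.2, 0, -0.7]], twist=[0, 0, 0, 0, 0, 0])

```text
time_s: 20.05
eef_pos: [429.8, 138.8, 156.1]
ee_rot: [0.006, -0.071, 0.997, -0.0]
force: [-0.2, 0.7, -1.0]
grip_width: 0.001
```

```bash
python3 look2.py sc8; python3 look.py w8; python3 -c "
from h import *
w=V('w8.npz');c=w.pix[150:330,330:570,::-1];cv2.imwrite('pics/w8z.png',cv2.resize(c,None,fx=3.2,fy=3.2,interpolation=2))"
```

```text
20.05 theta 98.18082089720554 trayx -102.09064285185745 trayy 208.74560155448785 [-0.19746702  0.69084229 -1.02366268] [429.84423972 138.79413494 156.10366598]
20.1 theta 98.17844788906237 trayx -103.41217664764204 trayy 208.8170525257492 [ 0.38904717  0.17458662 -0.53350095] [428.53393783 138.68227764 153.29264614]
```

View pics/sc8.png

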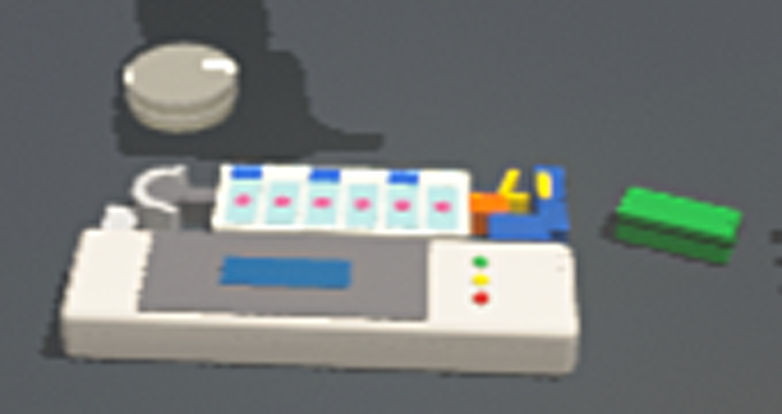

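View pics/w8.png

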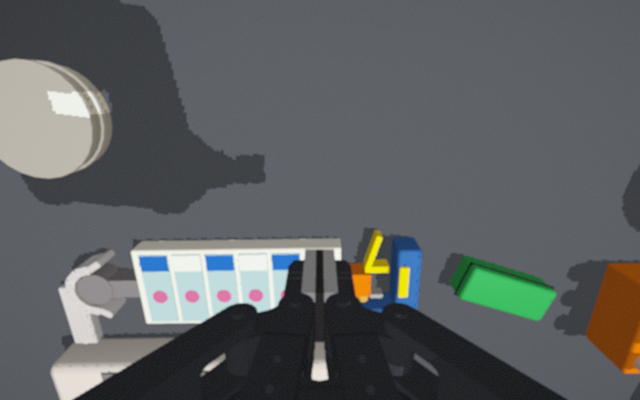

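Request:
drive_tool(gripper=[0, 0, 0, 0, 0], dp=[[-0.2, -0.2, 0], [-0.4, -0.35, 0], [-0.55, -0.35, 0], [-0.55, -0.35, 0], [-0.55, -0.35, 0]], twist=[0, 0, 0, 0, 0])

```text
time_s: 20.65
eef_pos: [545.4, 84.9, 149.0]
ee_rot: [-0.002, -0.071, 0.997, 0.0]
force: [-0.7, -0.5, 0.1]
grip_width: -0.002
```

```bash
python3 look.py w9; python3 -c "
from h import *
w=V('w9.npz');c=w.pix[60:260,320:560,::-1];cv2.imwrite('pics/w9z.png',cv2.resize(c,None,fx=3,fy=3,interpolation=2))"
```

```text
20.65 theta 98.16406543194427 trayx 4.616354167181791 trayy 138.92630437121298 [-0.68084606 -0.50476933  0.05784575] [545.44090342  84.87391419 148.9539421 ]
```

View pics/w9.png

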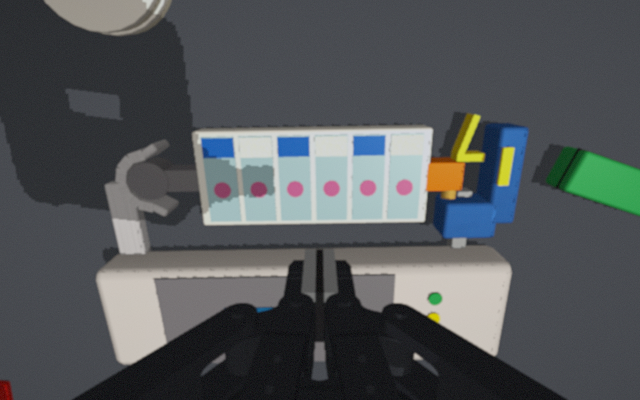

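View pics/w9z.png

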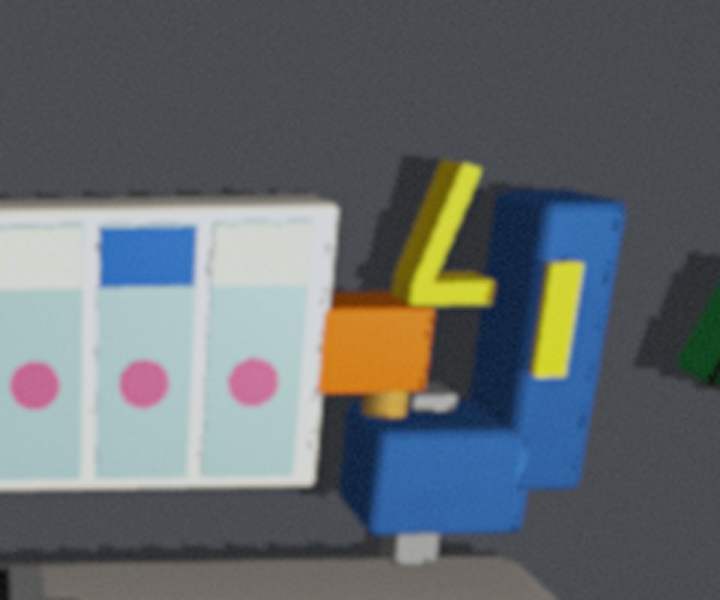

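Request:
drive_tool(gripper=[0, 0, 0, 0], dp=[[0, 0, -0.1], [0, 0, -0.2], [0, 0, -0.2], [0, 0, -0.2]], twist=[0, 0, 0, 0])

```text
time_s: 21.1
eef_pos: [545.4, 85.2, 190.4]
ee_rot: [-0.0, -0.072, 0.997, 0.0]
force: [-0.2, 0.2, -0.7]
grip_width: 0.001
```

```bash
python3 look.py w10
python3 - <<'E'
from h import *
w=V("w9.npz");a=lambda u,v,z:w.w((u/3+320,v/3+60),z)
c0=np.array([560.6,-53.3]);dx=np.array([.988,.156]);dy=np.array([-.156,.988])
for n,p in dict(tabfar=a(428,392,22),tabnear=a(434,308,22),hook=a(410,303,24),hook_end=a(493,303,24),tip=a(478,168,24)).items(): print(n,p,((p-c0)@dx).round(1),((p-c0)@dy).round(1))
hi=(w.w((432,128),22)+w.w((425,221),22))/2;lo=(w.w((197,132),22)+w.w((205,223),22))/2
print(np.degrees(np.arctan2(*(hi-lo)[::-1])),"heel",lo-40*(hi-lo)/np.linalg.norm(hi-lo))
E
```

```text
21.1 theta 98.20192526736207 trayx 4.6695913385618155 trayy 139.25934012628372 [-0.18439752  0.15741241 -0.74614567] [545.35478537  85.20109143 190.42775947]
tabfar [530.8 203.4] 10.6 258.3
tabnear [507.6 198.5] -13.1 257.0
hook [506.9 190.8] -15.0 249.5
hook_end [503.8 212.7] -14.6 271.7
tip [470.3 198.6] -49.9 263.0
98.96060736197575 heel [558.33021446 -50.81182643]
```

Run:
```python
from h import *
for n,(r,c) in dict(w9=((120,270),(90,250)),w10=((120,270),(90,250))).items():
    w=V(n+".npz");cv2.imwrite(f"pics/{n}h.png",cv2.resize(w.pix[r[0]:r[1],c[0]:c[1],::-1],None,fx=5,fy=5,interpolation=2))
```

```text
(no output)
```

View pics/w9h.png

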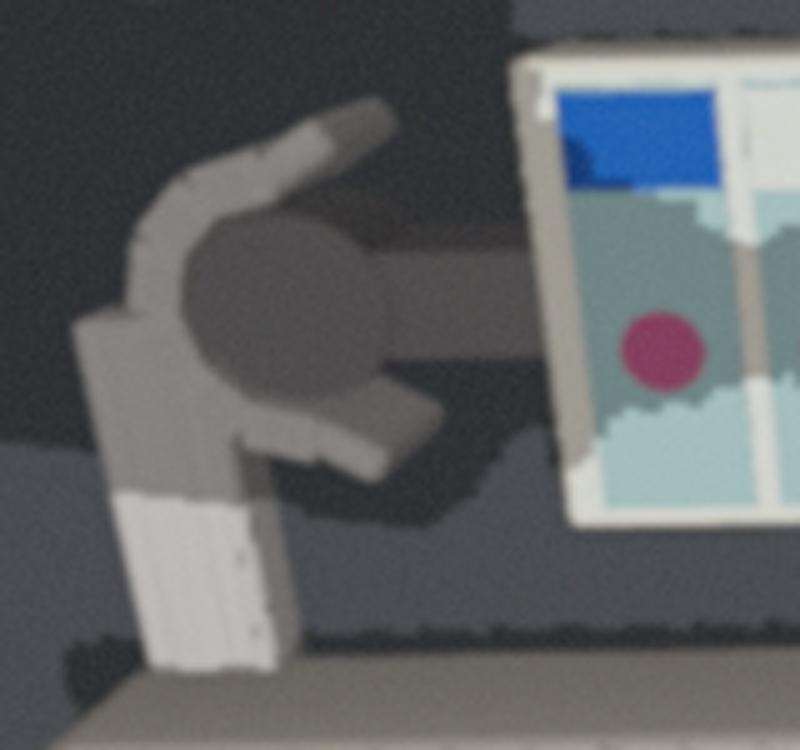

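View pics/w10.png

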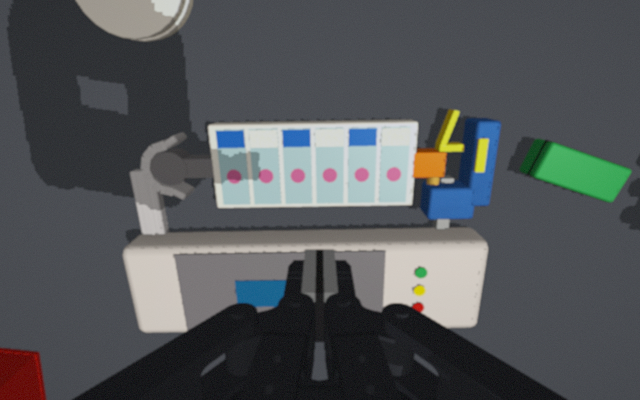

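Heel is still nested against the cup wall, the tab sits behind the catch, and the robot is clear. Handing in.

```bash
python3 -c "
from rig import job
print(job.finish_job())"
```

```text
the job is handed in; nothing more can be done
None
```

The tray looks docked and latched, and I handed the job in at about 21 s of the 69 s allowed. There is no verdict, and the plunger depth itself could not be measured.

**What I did:** I pushed the tray endways about 25 mm by the end of its tab until the heel seated, where the force rose to about 9 N. I then swung it round by pushing its long side 210 mm from the heel until the catch snapped. After that the push met a firm stop at about 8 N, and I backed off and lifted clear.

**Last checks:**
- **Angle:** the tray measured within about 1° of the dock's axis.
- **Catch:** the tab's end was at dock y ≈ 258 mm, with the catch on its robot side. It was back at its rest place to within about 2 mm, which is the accuracy of the cameras.
- **Plunger:** it appeared pressed against the tab.
- **Heel:** it lay against the cup wall.
- **Bystanders:** nothing in the final views looked displaced.
- **Robot:** the tool was about 190 mm above the bench and read no contact force.

**What disagreed or came close:**
- **Peak force:** halfway round, vertical friction at the fingertips took the total force briefly to about 13.8 N. I raised the tool slightly and it dropped to about 2–3 N.
- **Heel position:** an estimate from the plate corners put the heel about 3 mm off its seated place, close to the 4 mm limit. The close-up and the tab's position showed it seated, so I took that estimate as pixel error.

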